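# Unlock the sample station and hold its pressure slide open at the mark

## Robot

A 6-joint arm with a two-finger parallel gripper is mounted at the origin on the work surface. World frame = base frame: x ahead of the robot, y to its left, z up, the work surface at z = 0. Lengths are in mm, angles in degrees, forces in N, time in s.
With the tool pointing down it reaches from about 425 to 950 mm from the base axis. Payload 3.5 kg.
Tool frame: the origin (TCP) lies on the centre line of the jaws, within the pads' length; the fingertips stand bot.tcp_to_tips ahead of it and the grasp point (between the pads) lies 5 mm behind it (bot.tcp_to_tips is the distance from the TCP to the fingertips, in mm); z points along the fingers, y is the line along which they close (so a half turn about z gives the same grasp; the last joint's range is limited). The gripper opens to 85 mm and grips with 20 to 120 N. Pads are 22 mm wide; open, the fingers measure 114 mm over their backs; the gripper's body (76 mm by 85 mm) begins 54 mm behind the grasp point. The pads swing forward as they close: fully open they stand 13 mm farther back than shut.
Start: joints at [-84.053, 16.404, 90.338, -0, 73.258, -8.594], TCP at [169.507, -653.356, 245.325] pointing down, gripper open.
Joint ranges: [-158.93, 158.93], [-51.34, 127.21], [12.03, 142.37], [-87.48, 267.48], [13.55, 161.25], [-162.69, 162.69]. Speed limits (degrees/s): [159.86, 159.86, 180, 180, 180, 180].

## Interface

Orientations are given as a 3x3 rotation matrix whose columns are the frame's x, y, z axes.
In Python, from plant import bot, eyes gives the robot as it stands. The module is installed in compiled form; this text tells all that it offers.
- The arm moves only by the tool drive_tool, never from a script. Its argument "plan" is a list of rows, each an object with "delta_pos": the shift along the tool's x, y, z in m, a list of three; "yaw": the turn about the tool's z in degrees; "fingers": the opening, from -1 (shut) to 1 (fully open). In form: [{"delta_pos": [tx, ty, tz], "yaw": yaw, "fingers": fingers}, ...]. A call has 1 to 8 rows; each row shifts and turns the commanded pose from where the row before left it, along the tool's axes as they then stand; what a row does not reach is not made up. A row lasts 1/8 s, in which the tool goes at most 62.5 mm and 10.7 degrees, less where a joint would pass 70% of its speed; a pose out of reach is approached as far as the arm can. A call is refused whole if a number of a shift passes 0.0625 or a number of a turn 10.7, either way. A call with a gripper value outside its range is refused whole. The fingers move at their own pace and stop on an object; "force" is the grip in N (left out, the last holds). Time passes only in rows, so rows that do not move let the fingers close. It gives the time, the measured TCP pose, the force, the opening and the grip force at its end, in the units of the state.
- bot.sense(): the state, without advancing time (a new reading comes with each control period).
- eyes.snapshot(name): name is "scene" or "side" or "wrist"; returns (picture, depth): 480x640x3 uint8, red, green, blue; 480x640 float32, mm along the optical axis (not along the pixel's ray), 0 where there is no reading.
- eyes.get_calibration(name): a dict with "K" (3x3 intrinsics, pixels), "R" (3x3) and "t" (3): a world point X has camera coordinates R X + t; the wrist camera has in their place "hand_eye" (4x4, takes a point from camera to tool coordinates, whose origin is the TCP and whose axes are the flange's). Camera axes: x right, y down, z forward; pixel columns grow to the right and rows downward; lengths in mm; the calibration is good to about 2 mm. A picture is of the moment at which its call begins: read the wrist's pose just before it. get_calibration takes no time and is no camera call.
- bot.hand_in(): hands the job in; it is judged then, once.
The state is a dict: "time_s": time; "q": joint angles; "qd": joint speeds; "effort": joint torques, N m; "tool_pos": TCP position; "tool_rot": TCP orientation; "ft_force": force on the tool from outside, world axes, zero at the start; "wrist_torque": the same for the moment, N m; "finger_gap": finger opening in mm; "grip_force": force on a finger pad.
Only numpy, scipy, OpenCV 4.12 (cv2) and the standard library are available. Lean on these libraries where they do the work, as an engineer would, in place of code of your own. Each camera call takes 0.05 s, during which the arm holds its last target. There are 200 camera calls.

## Task

The timber sample station's spring-loaded pressure slide is locked by a steel link dropped over two posts: lift the link up off both posts by its fin and lay it down in the shallow black tray. Then take the slide's grip bar, pull the slide out against its spring until its pointer stands opposite the steel marker block (within the block's width), and finish while holding it still there, without letting go, so that a colleague could change the sample. Leave the timber sample, the loose offcut, the spare sensor and the wrench where they are.

Things in the scene. Friction and masses are not known exactly. Their poses are not given: they have to be found in the camera images.
- rig: Sample station, fixed on the bench, pose varies: aluminium plate 390 x 150 x 12 mm; at its +x end an upright bracket 162 mm high and a blue sensor, 56 mm across, its plug's top 203 mm above the bench. Origin on the bench, 10 mm to -x of the plate's middle; x along the slide towards the sensor, z up. The slide runs along y = 0 and pulls out along -x. Sites and slide use these axes.
- fixed_post (a point): Rounded tip, 70 mm above the bench, of the fixed vertical steel post, 10 mm diameter, at x = 40, y = 0 mm in the rig's frame. An equal post stands on the slide, at x = -15, y = 0 when the slide is home. Each has a shoulder 45 mm above the bench on which the link lies.
- link: Loose dark steel link, about 0.16 kg: plate 90 x 32 x 8 mm, two 14 mm holes 55 mm apart, upright fin on its middle 26 mm long (x), 12 mm thick (y), fin top 45 mm above the underside. Origin: centre of the underside. Starts over both posts, along the rig's x, underside 45 mm above the bench; post tips stand 17 mm above the plate; raised 30 mm it is clear. While on, it blocks the slide.
- slide: Spring-return slide. Its handle is a round black grip bar, 16 mm diameter, 82 mm long, lying along y on two legs 70 mm apart; free from above between the legs, 40 mm free below. Origin: middle of the bar, 90 mm above the bench; home at rig x = -85 mm. Pulls out along -x up to 68 mm; spring 5 N at home plus 1 N per 10 mm (8 to 11 N at the mark), friction under 1 N; springs home if released.
- pointer (a point): Tip of the slide's pointer: a thin steel blade (4 mm along x) sticking out to -y from the foot of the handle, directly below the grip bar (same x as the bar); 37 mm above the bench, y = -53 mm in the rig's frame. Moves with the slide.
- mark (a point): Top centre of the dark steel marker block, 12 (along rig x) x 16 x 28 mm, fixed on the edge of the station's plate beside the slide's path, rig y = -64 mm, top 40 mm above the bench. It stands 28 to 58 mm farther out (-x) than the pointer at home. The pointer passes beside it; the slide is at the mark when pointer and mark have the same x in the rig's frame.
- tray: Black open plastic tray, fixed on the bench, 180 (x) x 150 (y) x 20 mm high, walls and floor 4 to 5 mm; to the left or the right of the station. Origin at the centre of its underside, on the bench.
- sample: Timber sample block 50 x 90 x 40 mm on the station's plate below the sensor, in front of the slide's black shoe (1 mm gap). Origin at the centre of its underside. Leave alone.
- offcut: Loose timber offcut 150 x 95 x 35 mm lying on the bench on the side away from the tray. Origin at the centre of its underside. Leave alone.
- spare: Spare blue sensor cylinder, 56 mm diameter, 121 mm high with its plug, standing on the bench beyond the station to the left. Origin at the centre of its underside. Leave alone.
- wrench: Steel wrench 170 mm long lying at the far side of the bench to the right. Leave alone.
Not all that is in view belongs to the job. What is shaped like the tray but purple is not meant. Several things have the shape of the link; the one meant has the colours described above.

How it is judged (in metres and radians):
On the way, in this order (a step that is already met when the one before it is completed fails the run):
1. the link is lifted clear of both posts in the fingers (z of link in the frame of rig above 0.073 m and contact force between the fingers and link above 0.5 N), for 0.1 s.
2. the link lies in the tray, let go (x of link in the frame of tray between -0.075 and 0.075 m and y of link in the frame of tray between -0.06 and 0.06 m and z of link in the frame of tray below 0.03 m and contact force between link and tray above 0.3 N and contact force between the fingers and link below 0.1 N), for 0.2 s.
At the end, for the whole second after the job is handed in: The fingers hold the slide (contact over 3 N) still, with the pointer within 6 mm of the marker's centre along the slide; the link lies in the tray, untouched; the sample is within 15 mm, and the offcut, spare sensor and wrench within 30 mm of where they began (all of step 2 and x of pointer in the frame of mark between -0.006 and 0.006 m and contact force between the fingers and slide above 3 N and linear speed of slide below 0.01 m/s and contact force between slide and link below 0.1 N and distance of sample from where it was at the start of the episode below 0.015 m and distance of each of offcut, spare, wrench from where it was at the start of the episode below 0.03 m); the arm keeps its last pose, push and grip.
It fails at once if the timber sample is shifted by more than 15 mm (distance of sample from where it was at the start of the episode above 0.015 m).
It fails at once if the offcut, the spare sensor or the wrench is shifted by more than 30 mm (distance of any of offcut, spare, wrench from where it was at the start of the episode above 0.03 m).
It also fails if it takes over 54 s, if anything falls off the work surface, if the arm or the gripper's body presses on something with over 40 N, if the wrist force passes 120 N, or if a joint passes its speed limit or range.

## Working session

There is one attempt and no reset: what is moved stays moved. The work goes in short steps, Python scripts to look and compute and a tool call to move; the robot and the scene stay as the last step left them, time stands still between calls to the robot, and variables do not carry over. Pictures are saved under pics/ and viewed, at most 10 in all, crops included, and the job is handed in when it is done.

Besides the shell and the picture viewer there is one more tool, called after ">>>" as name([rows], argument=value, ...), one row to a line, values as JSON. drive_tool: Moves the arm, as the interface text tells. Its arguments: {"type":"object","properties":{"plan":{"type":"array","items":{"type":"object","properties":{"delta_pos":{"type":"array","items":{"type":"number"}},"yaw":{"type":"number"},"fingers":{"type":"number"}}}},"force":{"type":"number"}},"required":["plan"]}

```bash
mkdir -p pics
cat > h.py <<'E'
import numpy as np, cv2
from plant import bot, eyes
def snap(name, fn=None):
    s=bot.sense(); p,d=eyes.snapshot(name); c=eyes.get_calibration(name); K=np.array(c["K"])
    if "R" in c: R=np.array(c["R"]);t=np.array(c["t"]).ravel(); A=R.T; b=-R.T@t
    else:
        H=np.array(c["hand_eye"]); Rt=np.array(s["tool_rot"]); A=Rt@H[:3,:3]; b=Rt@H[:3,3]+np.array(s["tool_pos"])
    v,u=np.mgrid[:480,:640]
    r=np.stack([(u-K[0,2])/K[0,0],(v-K[1,2])/K[1,1],np.ones_like(u,float)],-1)
    W=(r*d[...,None])@A.T+b; W[d<=0]=np.nan
    if fn: cv2.imwrite("pics/"+fn+".png",p[...,::-1])
    np.savez("pics/"+(fn or name)+".npz",p=p,W=W,A=A,b=b,K=K)
    return p,W
E
python3 - <<'E'
from h import *
snap("scene","scene1"); snap("side","side1")
a=cv2.imread("pics/scene1.png");
s=bot.sense(); print(bot.tcp_to_tips,s["tool_rot"],s["time_s"])
for n in("scene","side"):
    c=eyes.get_calibration(n); print(n,-np.array(c["R"]).T@np.array(c["t"]).ravel(), np.array(c["R"])[2])
E
```

```text
14.0 [[ 9.67969857e-01  2.51066362e-01 -1.94767801e-04]
 [ 2.51066172e-01 -9.67967411e-01  2.20637200e-03]
 [ 3.65416907e-04 -2.18460120e-03 -9.99997547e-01]] 0.1
scene [1177.54085573  797.13562624 1158.87859078] [-0.38084293 -0.59905459 -0.70433817]
side [-421.50527972  956.34915832 1015.52817684] [ 0.58894053 -0.60513957 -0.53568195]
```

View pics/scene1.png

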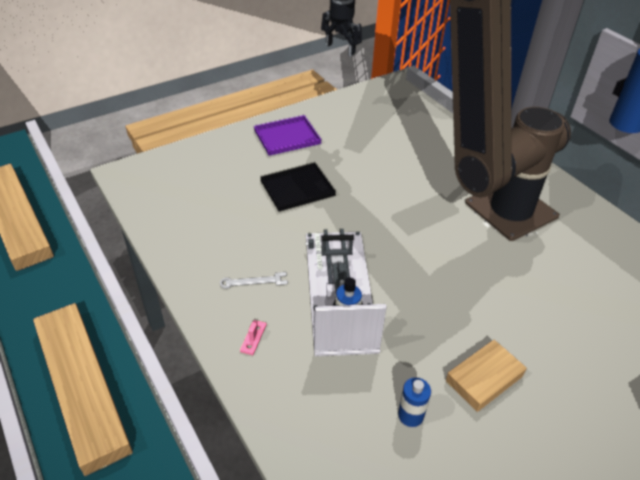

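View pics/side1.png

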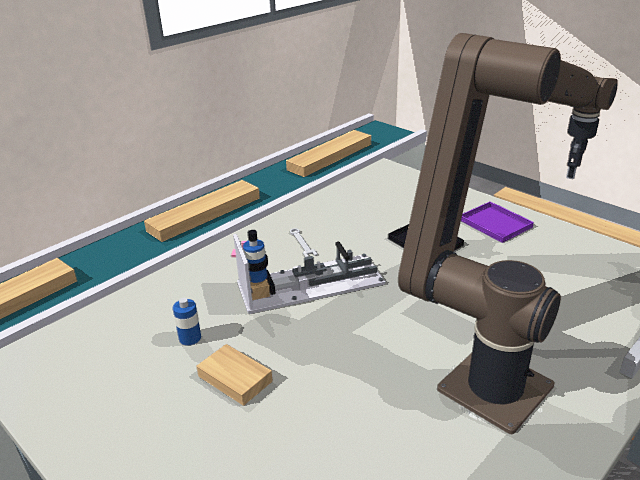

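The scene view shows the black tray at about (298,187), the purple decoy at (288,135), the rig from (335,235) at its handle end to (348,350) at its bracket end, the pink decoy link at (253,337), and the offcut and spare sensor at the lower right. The side view shows the same station with the link fin near (303,265) and the grip bar near (342,250).

Run:
```python
from h import *
for n in("scene1","side1"):
    z=np.load(f"pics/{n}.npz");p=z["p"].astype(int);W=z["W"]
    print(n)
    for uv in ([(298,187),(335,240),(348,350),(348,308)] if n=="scene1" else [(303,265),(342,250),(255,236),(370,283)]): print(uv,W[uv[1],uv[0]].round())
    m=(p.max(-1)<45)&(W[...,2]<35)&(W[...,2]>-10)
    k,l,st,c=cv2.connectedComponentsWithStats(m.astype(np.uint8))
    for i in range(1,k):
        if st[i,4]>300:
            q=W[l==i][:,:2].astype(np.float32); print(st[i],cv2.minAreaRect(q), np.nanmean(W[l==i],0))
    c=W[308,348] if n=="scene1" else W[236,255]
p=cv2.imread("pics/scene1.png")[215:375,280:410]; a=cv2.resize(p,None,fx=3.7,fy=3.7,interpolation=2)
q=cv2.imread("pics/side1.png")[215:325,225:400]; b=cv2.resize(q,None,fx=4.5,fy=4.5,interpolation=2)
cv2.imwrite("pics/c1.png",a);cv2.imwrite("pics/c2.png",b)
```

```text
scene1
(298, 187) [ 475. -394.    2.]
(335, 240) [550. -85.  84.]
(348, 350) [676. 168.  13.]
(348, 308) [682. 161. 160.]
[ 262  164   73   46 2120] ((479.296630859375, -394.40972900390625), (162.15554809570312, 182.55833435058594), 82.94261932373047) [ 477.42366145 -394.51281513    6.14966815]
side1
(303, 265) [675. -55.  -3.]
(342, 250) [538. -78.  98.]
(255, 236) [652. 129. 193.]
(370, 283) [ 457. -103.   12.]
```

View pics/c2.png

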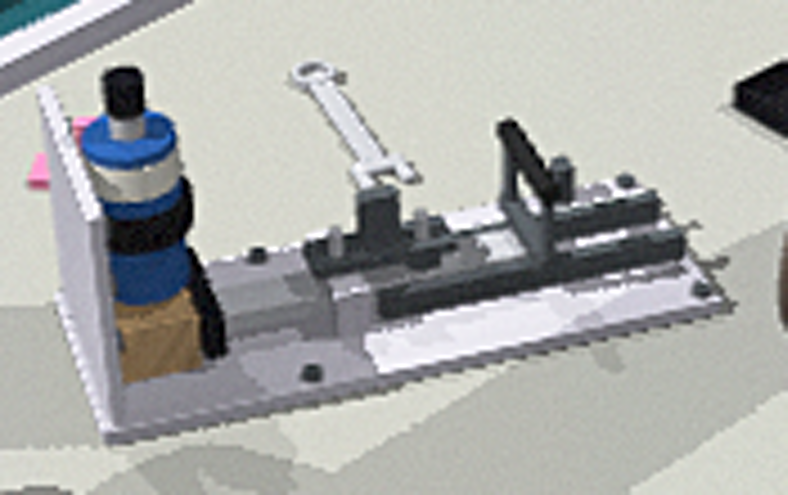

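The crop shows the link fin at about (378,215) between its two posts, the grip bar from (508,130) to (550,195), and the marker block at (562,180) behind the bar on the far side.

Run:
```python
from h import *
Q=[]
for n in("scene1","side1"):
    z=np.load(f"pics/{n}.npz");W=z["W"].reshape(-1,3)
    m=(W[:,2]>6)&(W[:,2]<250)&(abs(W[:,0]-600)<190)&(abs(W[:,1]-20)<230)
    q=W[m]
    # cluster via grid
    g=np.zeros((480,400),np.uint8); ij=((q[:,:2]-[400,-220])).astype(int); g[np.clip(ij[:,1],0,479),np.clip(ij[:,0],0,399)]=1
    g=cv2.morphologyEx(g,cv2.MORPH_CLOSE,np.ones((11,11))); g=cv2.morphologyEx(g,cv2.MORPH_OPEN,np.ones((15,15)))
    k,l,st,c=cv2.connectedComponentsWithStats(g)
    for i in range(1,k):
        if st[i,4]>3000:
            cc=np.argwhere(l==i)[:,::-1]+[400,-220]; print(n,st[i],cv2.minAreaRect(cc.astype(np.float32)))
    for h0,h1 in((86,102),(75,102)):
        r=q[(q[:,2]>h0)&(q[:,2]<h1)&(np.hypot(q[:,0]-545,q[:,1]+80)<80)]
        if len(r):print("bar",h0,len(r),cv2.minAreaRect(r[:,:2].astype(np.float32)),r.mean(0))
```

```text
scene1 [   48    16   229   284 22896] ((554.6123657226562, -60.72138977050781), (261.61993408203125, 155.42530822753906), 61.33604049682617)
scene1 [ 232  323   73   82 3554] ((661.1846313476562, 142.82308959960938), (71.3199691772461, 74.17276763916016), 60.2551155090332)
bar 86 195 ((564.1109008789062, -53.855411529541016), (91.17208099365234, 80.41910552978516), 57.74861526489258) [546.08262586 -82.52777899  94.30872669]
bar 75 223 ((564.4046020507812, -53.389984130859375), (92.27275848388672, 80.41910552978516), 57.74861526489258) [546.62935311 -81.99216269  92.71400878]
side1 [   36    66   258   359 33161] ((570.523193359375, 10.7073974609375), (391.19598388671875, 119.44210052490234), 61.675018310546875)
bar 86 116 ((543.4232177734375, -82.18544006347656), (16.91552734375, 91.79473114013672), 61.29168701171875) [540.96112665 -79.42689425  94.72474318]
bar 75 129 ((543.4232177734375, -82.18544006347656), (16.91552734375, 91.79473114013672), 61.29168701171875) [539.99807744 -78.94148836  93.20692171]
```

>>> drive_tool([
  {"delta_pos":[0.041,-0.037,-0.005],"yaw":0,"fingers":1},
  {"delta_pos":[0.041,-0.037,-0.005],"yaw":0,"fingers":1},
  {"delta_pos":[0.041,-0.037,-0.005],"yaw":0,"fingers":1},
  {"delta_pos":[0.041,-0.037,-0.005],"yaw":0,"fingers":1},
  {"delta_pos":[0.041,-0.037,-0.005],"yaw":0,"fingers":1},
  {"delta_pos":[0.041,-0.037,-0.005],"yaw":0,"fingers":1},
  {"delta_pos":[0.041,-0.037,-0.005],"yaw":0,"fingers":1},
  {"delta_pos":[0.041,-0.037,-0.005],"yaw":0,"fingers":1},
])

```text
time_s: 1.1
tool_pos: [413.2, -282.7, 285.1]
tool_rot: [[0.968, 0.251, -0.0], [0.251, -0.968, 0.0], [-0.0, -0.0, -1.0]]
ft_force: [0.6, -1.0, -0.9]
finger_gap: 85.4
grip_force: 0.0
```

>>> drive_tool([
  {"delta_pos":[0.041,-0.037,-0.005],"yaw":0,"fingers":1},
  {"delta_pos":[0.041,-0.037,-0.005],"yaw":0,"fingers":1},
  {"delta_pos":[0.041,-0.037,-0.005],"yaw":0,"fingers":1},
  {"delta_pos":[0.041,-0.037,-0.005],"yaw":0,"fingers":1},
  {"delta_pos":[0.041,-0.037,-0.005],"yaw":0,"fingers":1},
  {"delta_pos":[0,0,0],"yaw":-9.4,"fingers":1},
  {"delta_pos":[0,0,0],"yaw":-9.4,"fingers":1},
  {"delta_pos":[0,0,0],"yaw":-9.4,"fingers":1},
])

```text
time_s: 2.1
tool_pos: [564.5, -53.5, 309.6]
tool_rot: [[0.73, 0.683, -0.001], [0.683, -0.73, 0.0], [-0.001, -0.001, -1.0]]
ft_force: [0.0, -0.9, 0.1]
finger_gap: 85.1
grip_force: 0.0
```

>>> drive_tool([
  {"delta_pos":[0,0,0],"yaw":-9.4,"fingers":0.2},
  {"delta_pos":[0,0,0],"yaw":-9.4,"fingers":0.2},
  {"delta_pos":[0,0,0],"yaw":0,"fingers":0.2},
])

```text
time_s: 2.48
tool_pos: [564.4, -53.8, 309.7]
tool_rot: [[0.478, 0.878, -0.001], [0.878, -0.478, 0.0], [-0.0, -0.001, -1.0]]
ft_force: [-1.0, 0.1, -0.1]
finger_gap: 51.2
grip_force: 0.0
```

Run:
```python
from h import *
p,W=snap("wrist","w1"); s=bot.sense(); print(s["time_s"],s["tool_pos"],np.round(s["tool_rot"],3).tolist(),s["q"],s["ft_force"],s["finger_gap"])
print(eyes.get_calibration("wrist"))
```

```text
2.525 [564.45223813 -53.87775463 309.85259445] [[0.479, 0.878, -0.001], [0.878, -0.479, 0.0], [-0.0, -0.001, -1.0]] [-1.57031858e+01  2.85001449e-01  1.01608076e+02  1.09034139e-03
  7.81560131e+01  1.29180169e+01] [-0.36075513  0.35220704 -0.18546922] 51.15398674757516
{'K': array([[432.11295346,   0.        , 317.74516868],
       [  0.        , 432.11295346, 243.74556898],
       [  0.        ,   0.        ,   1.        ]]), 'hand_eye': array([[-3.07017367e-04, -9.53896418e-01, -3.00135851e-01,
         7.73693939e+01],
       [ 9.99999857e-01, -4.24591139e-04,  3.26514285e-04,
        -2.16337590e-01],
       [-4.38895830e-04, -3.00135708e-01,  9.53896412e-01,
        -1.27702251e+02],
       [ 0.00000000e+00,  0.00000000e+00,  0.00000000e+00,
         1.00000000e+00]])}
```

View pics/w1.png

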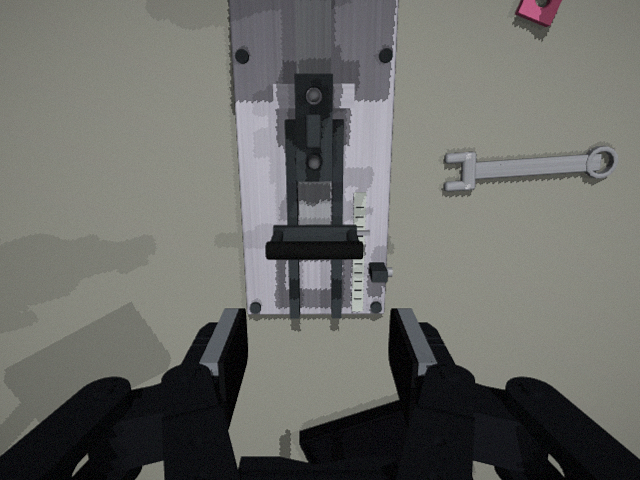

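The wrist view shows the post tips at about (314,96) and (314,161), the grip bar at (314,250), the pointer tip near (367,232), and the marker top at (378,270). The link lies along image vertical, close to where I expected it.

```bash
python3 - <<'E'
from h import *
z=np.load("pics/w1.npz");W=z["W"];A,b,K=z["A"],z["b"],z["K"]
def at(u,v,h):
    r=A@np.linalg.solve(K,[u,v,1]); return (b+r*(h-b[2])/r[2])[:2]
f=at(314,95,70);s=at(314,161,70);d=f-s
print("posts",f,s,np.linalg.norm(d),np.degrees(np.arctan2(d[1],d[0])), "mid",(f+s)/2)
c=[at(u,v,12) for u,v in((249,316),(383,315),(228,0),(398,0))]
for i,j in((0,2),(1,3)): e=c[j]-c[i]; print("edge",np.degrees(np.arctan2(*e[::-1])))
for h0,h1,(u0,u1,v0,v1) in((84,110,(255,375,215,262)),(80,100,(295,335,110,150)),(36,46,(365,392,258,280)),(60,80,(300,330,85,170))):
    w=W[v0:v1,u0:u1].reshape(-1,3); w=w[(w[:,2]>h0)&(w[:,2]<h1)]; print(h0,len(w),w[:,2].mean() if len(w) else 0,cv2.minAreaRect(w[:,:2].astype(np.float32)) if len(w)>3 else 0)
U=d/np.linalg.norm(d)
o=f-40*U
for n,p in(("bar",at(314,250,90)),("mark",at(378,267,40)),("ptr",at(367,232,37))): e=p-o; print(n,p,e@U,e@[-U[1],U[0]])
E
python3 - <<'E'
import cv2
p=cv2.imread("pics/w1.png")[180:320,240:410]; cv2.imwrite("pics/w1c.png",cv2.resize(p,None,fx=4,fy=4,interpolation=2))
E
```

```text
posts [603.1343644   24.26094492] [577.90365763 -21.76501236] 52.487877723962086 61.26913885336883 mid [590.51901101   1.24796628]
edge 62.12104623131461
edge 61.54989355001225
84 1768 94.96705644209207 ((543.3265380859375, -84.37655639648438), (15.85448932647705, 81.6604995727539), 61.937217712402344)
80 503 88.85388880644692 ((589.58203125, 0.9803218841552734), (25.094451904296875, 11.121580123901367), 61.50679397583008)
36 165 38.83998652010813 ((578.924072265625, -153.40745544433594), (9.762950897216797, 16.020448684692383), 63.95061111450195)
60 243 67.20322717298932 ((589.861572265625, 0.5873298645019531), (63.69243240356445, 10.525659561157227), 61.99699020385742)
bar [543.35699116 -85.15519752] -84.6803711122529 -0.17786543020085657
mark [ 581.69972438 -144.86751858] -118.61015751193683 -62.503591031793775
ptr [ 588.12538664 -108.709308  ] -83.81468977753067 -50.75707014797464
```

View pics/w1c.png

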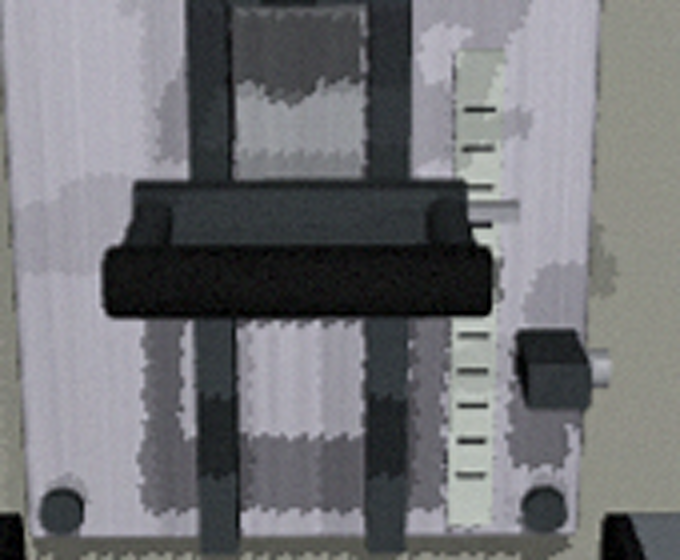

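>>> drive_tool([
  {"delta_pos":[0.03,-0.002,0],"yaw":0,"fingers":0.2},
  {"delta_pos":[0.03,-0.002,0.02],"yaw":0,"fingers":0.2},
  {"delta_pos":[0,0,0.05],"yaw":0,"fingers":0.2},
  {"delta_pos":[0,0,0.05],"yaw":0,"fingers":0.2},
  {"delta_pos":[0,0,0.05],"yaw":0,"fingers":0.2},
  {"delta_pos":[0,0,0.02],"yaw":0,"fingers":0.2},
  {"delta_pos":[0,0,0],"yaw":0,"fingers":0.2},
  {"delta_pos":[0,0,0],"yaw":0,"fingers":0.2},
])

```text
time_s: 3.52
tool_pos: [591.5, 0.4, 122.9]
tool_rot: [[0.477, 0.879, 0.004], [0.879, -0.477, -0.001], [0.001, 0.004, -1.0]]
ft_force: [-0.1, -0.0, 0.5]
finger_gap: 51.7
grip_force: 0.0
```

Run:
```python
from h import *
p,W=snap("wrist","w2"); s=bot.sense(); print(s["time_s"],s["tool_pos"],np.array(s["ft_force"]).round(1))
R=np.array(s["tool_rot"])
m=(W[...,2]>82)&(W[...,2]<98)
k,l,st,c=cv2.connectedComponentsWithStats(m.astype(np.uint8))
for i in range(1,k):
    if st[i,4]>150:
        w=W[l==i]; r=cv2.minAreaRect(w[:,:2].astype(np.float32)); print(st[i],r,"tool delta",((np.r_[r[0],0]-np.r_[s["tool_pos"][:2],0])@R).round(1))
```

```text
3.575 [5.91609498e+02 3.88771042e-01 1.23186252e+02] [-0.1  0.  -0.2]
[ 299  271   29   63 1752] ((589.5810546875, 1.1222057342529297), (26.21748924255371, 11.815023422241211), 61.42057418823242) tool delta [-0.3 -2.1 -0. ]
```

View pics/w2.png

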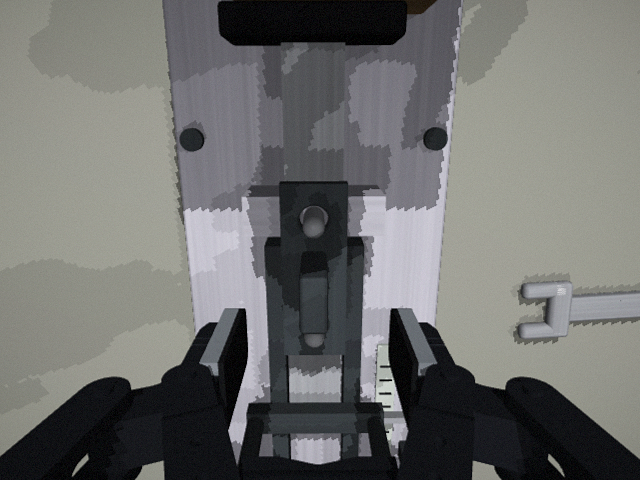

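The fin is centred at about (314,292), between the open pads and about 2 mm off centre. I'll correct that, go down and close.

>>> drive_tool([
  {"delta_pos":[0,-0.002,0.025],"yaw":0,"fingers":0.2},
  {"delta_pos":[0,0,0.025],"yaw":0,"fingers":0.2},
  {"delta_pos":[0,0,0],"yaw":0,"fingers":0.2},
  {"delta_pos":[0,0,0],"yaw":0,"fingers":-1},
  {"delta_pos":[0,0,0],"yaw":0,"fingers":-1},
  {"delta_pos":[0,0,0],"yaw":0,"fingers":-1},
  {"delta_pos":[0,0,0],"yaw":0,"fingers":-1},
  {"delta_pos":[0,0,0],"yaw":0,"fingers":-1},
], force=60)

```text
time_s: 4.58
tool_pos: [589.3, 1.5, 72.3]
tool_rot: [[0.477, 0.879, 0.003], [0.879, -0.477, -0.0], [0.001, 0.003, -1.0]]
ft_force: [-1.0, 0.5, 6.2]
finger_gap: 11.4
grip_force: 59.1
```

Gripped at 11.4 mm. Next I'll lift straight up.

>>> drive_tool([
  {"delta_pos":[0,0,-0.01],"yaw":0,"fingers":-1},
  {"delta_pos":[0,0,-0.015],"yaw":0,"fingers":-1},
  {"delta_pos":[0,0,-0.015],"yaw":0,"fingers":-1},
  {"delta_pos":[0,0,-0.02],"yaw":0,"fingers":-1},
  {"delta_pos":[0,0,-0.03],"yaw":0,"fingers":-1},
  {"delta_pos":[0,0,-0.03],"yaw":0,"fingers":-1},
  {"delta_pos":[0,0,0],"yaw":0,"fingers":-1},
])

```text
time_s: 5.45
tool_pos: [589.9, 1.4, 194.6]
tool_rot: [[0.476, 0.879, 0.007], [0.879, -0.476, -0.001], [0.002, 0.007, -1.0]]
ft_force: [-0.1, 0.3, -1.7]
finger_gap: 11.2
grip_force: 59.3
```

Run:
```python
from h import *
p,W=snap("wrist","w3"); s=bot.sense(); R=np.array(s["tool_rot"]); print(s["time_s"],s["tool_pos"],s["finger_gap"],s["grip_force"])
T=(W-s["tool_pos"])@R
m=(abs(T[...,0])<60)&(abs(T[...,1])<25)&(T[...,2]>10)&(T[...,2]<30); w=T[m]; print(len(w),cv2.minAreaRect(w[:,:2].astype(np.float32)),np.median(w[:,2]))
# tray from scene and side w/ points z<25 dark
P=[]
for n in("scene1","side1"):
    z=np.load(f"pics/{n}.npz");q=z["W"].reshape(-1,3);c=z["p"].reshape(-1,3).max(-1)
    k=(c<50)&(q[:,2]>14)&(q[:,2]<26)&(np.hypot(q[:,0]-478,q[:,1]+394)<150); P.append(q[k]); print(n,k.sum(),cv2.minAreaRect(q[k][:,:2].astype(np.float32)))
d=np.array([478,-394,0])-np.r_[s["tool_pos"][:2],0]; print((d@R).round(1))
```

```text
5.5 [588.55455351   1.6534049  192.09482948] 10.603935290621209 59.273221492767334
8331 ((-0.3865509033203125, 1.0880603790283203), (91.1077651977539, 32.166831970214844), 0.05063549056649208) 17.729702295911526
scene1 261 ((481.13470458984375, -389.98040771484375), (152.8304901123047, 180.0454864501953), 82.9691390991211)
side1 98 ((476.31829833984375, -382.61651611328125), (215.26365661621094, 106.3275146484375), 14.29897689819336)
[-4.005e+02  9.130e+01 -2.000e-01]
```

>>> drive_tool([
  {"delta_pos":[-0.05,0.0115,0],"yaw":0,"fingers":-1},
  {"delta_pos":[-0.05,0.0115,0],"yaw":0,"fingers":-1},
  {"delta_pos":[-0.05,0.0115,0],"yaw":0,"fingers":-1},
  {"delta_pos":[-0.05,0.0115,0],"yaw":0,"fingers":-1},
  {"delta_pos":[-0.05,0.0115,0],"yaw":0,"fingers":-1},
  {"delta_pos":[-0.05,0.0115,0],"yaw":0,"fingers":-1},
  {"delta_pos":[-0.05,0.0115,0],"yaw":0,"fingers":-1},
  {"delta_pos":[-0.05,0.0115,0],"yaw":0,"fingers":-1},
])

```text
time_s: 6.5
tool_pos: [476.8, -394.5, 188.1]
tool_rot: [[0.477, 0.879, -0.002], [0.879, -0.477, 0.003], [0.002, -0.004, -1.0]]
ft_force: [0.1, 0.4, -1.3]
finger_gap: 11.1
grip_force: 59.2
```

>>> drive_tool([
  {"delta_pos":[0,0,0],"yaw":0,"fingers":-1},
  {"delta_pos":[0,0,0.03],"yaw":0,"fingers":-1},
  {"delta_pos":[0,0,0.04],"yaw":0,"fingers":-1},
  {"delta_pos":[0,0,0.04],"yaw":0,"fingers":-1},
  {"delta_pos":[0,0,0.02],"yaw":0,"fingers":-1},
  {"delta_pos":[0,0,0],"yaw":0,"fingers":-1},
  {"delta_pos":[0,0,0],"yaw":0,"fingers":-1},
])

```text
time_s: 7.38
tool_pos: [479.2, -394.5, 62.0]
tool_rot: [[0.476, 0.879, 0.002], [0.879, -0.476, -0.002], [-0.001, 0.003, -1.0]]
ft_force: [-0.2, -1.1, -0.8]
finger_gap: 11.1
grip_force: 59.2
```

>>> drive_tool([
  {"delta_pos":[0,0,0.015],"yaw":0,"fingers":-1},
  {"delta_pos":[0,0,0.009],"yaw":0,"fingers":-1},
  {"delta_pos":[0,0,0.003],"yaw":0,"fingers":-1},
  {"delta_pos":[0,0,0],"yaw":0,"fingers":-1},
])

```text
time_s: 7.88
tool_pos: [478.1, -393.6, 32.9]
tool_rot: [[0.477, 0.879, -0.001], [0.879, -0.477, 0.001], [0.0, -0.001, -1.0]]
ft_force: [0.4, -0.4, -2.2]
finger_gap: 11.1
grip_force: 59.2
```

>>> drive_tool([
  {"delta_pos":[0,0,0.002],"yaw":0,"fingers":-1},
  {"delta_pos":[0,0,0],"yaw":0,"fingers":-1},
])

```text
time_s: 8.12
tool_pos: [478.3, -393.9, 31.4]
tool_rot: [[0.477, 0.879, 0.0], [0.879, -0.477, -0.0], [-0.0, 0.0, -1.0]]
ft_force: [0.5, -1.0, -0.9]
finger_gap: 11.2
grip_force: 59.2
```

Almost on the floor. I'll release gently and lift away.

>>> drive_tool([
  {"delta_pos":[0,0,0.001],"yaw":0,"fingers":-0.3},
  {"delta_pos":[0,0,0],"yaw":0,"fingers":0},
  {"delta_pos":[0,0,0],"yaw":0,"fingers":0.1},
  {"delta_pos":[0,0,0],"yaw":0,"fingers":0.2},
  {"delta_pos":[0,0,0],"yaw":0,"fingers":0.2},
  {"delta_pos":[0,0,-0.03],"yaw":0,"fingers":0.2},
  {"delta_pos":[0,0,-0.05],"yaw":0,"fingers":0.2},
  {"delta_pos":[0,0,-0.05],"yaw":0,"fingers":0.2},
])

```text
time_s: 9.12
tool_pos: [478.0, -393.5, 161.3]
tool_rot: [[0.477, 0.879, -0.001], [0.879, -0.477, 0.001], [0.0, -0.001, -1.0]]
ft_force: [0.7, 0.2, 0.6]
finger_gap: 51.6
grip_force: 0.0
```

Run:
```python
from h import *
p,W=snap("wrist","w4"); s=bot.sense(); R=np.array(s["tool_rot"]); print(s["time_s"],s["tool_pos"],s["finger_gap"],s["q"])
```

```text
9.175 [ 481.03752609 -396.7356152   170.33304563] 51.22188322252597 [-4.88271768e+01  1.36433488e+01  1.01870794e+02  1.65872427e-03
  6.37488697e+01 -2.03873362e+01]
```

View pics/w4.png

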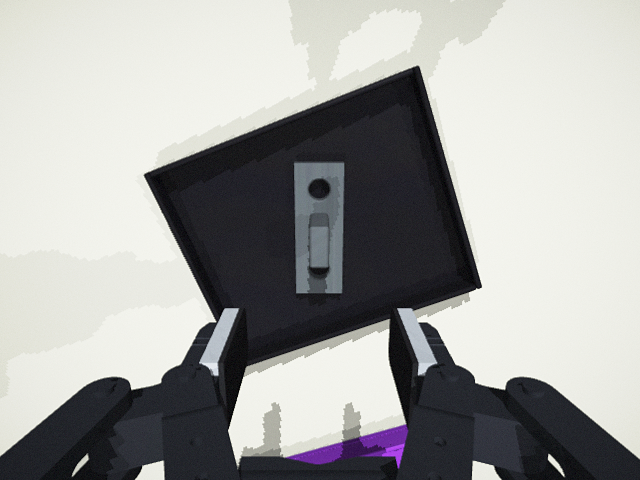

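The link lies flat in the black tray at about (319,228) and is released. Next is the grip bar.

>>> drive_tool([
  {"delta_pos":[0.051,-0.0155,-0.005],"yaw":0,"fingers":0.2},
  {"delta_pos":[0.051,-0.0155,-0.005],"yaw":0,"fingers":0.2},
  {"delta_pos":[0.051,-0.0155,0],"yaw":0,"fingers":0.2},
  {"delta_pos":[0.051,-0.0155,0],"yaw":0,"fingers":0.2},
  {"delta_pos":[0.051,-0.0155,0],"yaw":0,"fingers":0.2},
  {"delta_pos":[0.051,-0.0155,0],"yaw":0,"fingers":0.2},
  {"delta_pos":[0,0,0],"yaw":10,"fingers":0.2},
  {"delta_pos":[0,0,0],"yaw":10,"fingers":0.2},
])

```text
time_s: 10.18
tool_pos: [542.4, -79.4, 170.2]
tool_rot: [[0.751, 0.66, 0.0], [0.66, -0.751, -0.0], [0.0, 0.0, -1.0]]
ft_force: [-0.6, -0.2, -0.1]
finger_gap: 51.3
grip_force: 0.0
```

>>> drive_tool([
  {"delta_pos":[0,0,0],"yaw":10,"fingers":0.2},
  {"delta_pos":[0,0,0],"yaw":10,"fingers":0.2},
  {"delta_pos":[0,0,0],"yaw":10,"fingers":0.2},
  {"delta_pos":[0,0,0],"yaw":10,"fingers":0.2},
  {"delta_pos":[0,0,0],"yaw":10,"fingers":0.2},
  {"delta_pos":[0,0,0],"yaw":10,"fingers":0.2},
  {"delta_pos":[0,0,0],"yaw":10,"fingers":0.2},
  {"delta_pos":[0,0,0],"yaw":0,"fingers":0.2},
])

```text
time_s: 11.18
tool_pos: [542.2, -80.5, 170.2]
tool_rot: [[0.88, -0.475, -0.0], [-0.475, -0.88, 0.0], [-0.0, 0.0, -1.0]]
ft_force: [-0.0, 0.3, -0.0]
finger_gap: 51.0
grip_force: 0.0
```

>>> drive_tool([
  {"delta_pos":[0,0,0],"yaw":0,"fingers":0.2},
])

```text
time_s: 11.3
tool_pos: [542.3, -80.5, 170.2]
tool_rot: [[0.88, -0.474, -0.0], [-0.474, -0.88, 0.0], [-0.0, -0.0, -1.0]]
ft_force: [-0.1, -0.7, 0.2]
finger_gap: 51.4
grip_force: 0.0
```

Run:
```python
from h import *
p,W=snap("wrist","w5"); s=bot.sense(); R=np.array(s["tool_rot"]); print(s["time_s"],s["tool_pos"],R.round(3).tolist(),s["finger_gap"])
m=(W[...,2]>84)&(W[...,2]<102)
k,l,st,c=cv2.connectedComponentsWithStats(m.astype(np.uint8))
for i in range(1,k):
    if st[i,4]>150:
        w=W[l==i]; r=cv2.minAreaRect(w[:,:2].astype(np.float32)); print(st[i],r,"tool delta",((np.r_[r[0],0]-np.r_[s["tool_pos"][:2],0])@R).round(1))
```

```text
11.35 [542.27382755 -80.47672118 170.28047875] [[0.88, -0.475, -0.0], [-0.475, -0.88, 0.0], [-0.0, -0.0, -1.0]] 51.34213612586479
[ 311  177   33  159 4876] ((543.5905151367188, -85.54449462890625), (15.91797161102295, 81.99125671386719), 61.37546157836914) tool delta [ 3.6  3.8 -0. ]
```

View pics/w5.png

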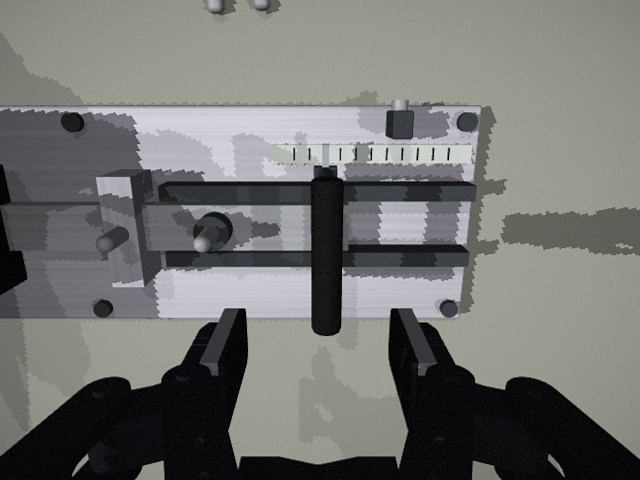

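The bar is centred between the pads at about (327,255). The pointer is at (325,155) and the marker at (400,122), so the pull is towards image right, which is tool +y.

Run:
```python
import numpy as np,cv2
z=np.load("pics/w5.npz");W,A,b,K=(z[k] for k in("W","A","b","K"))
U=np.array([np.cos(np.radians(61.45)),np.sin(np.radians(61.45))])
def at(u,v,h):
    r=A@np.linalg.solve(K,[u,v,1]); return (b+r*(h-b[2])/r[2])[:2]
s=W[95:142,380:420].reshape(-1,3); m=s[(s[:,2]>35)&(s[:,2]<45)]; x=m[:,:2]@U; print("mark",len(m),np.median(m[:,2]),x.min(),x.max(),(x.min()+x.max())/2)
for u in (321,325,329): print("ptr",at(u,155,37)@U)
s=W[143:168,312:340].reshape(-1,3); m=s[(s[:,2]>33)&(s[:,2]<42)]; x=m[:,:2]@U; print("ptr depth",len(m),np.median(x),x.min(),x.max())
print("bar",np.array([543.6,-85.5])@U)
```

```text
mark 598 38.93104240354424 134.22540925884127 146.4867385798534 140.35607391934735
ptr 187.38440309232456
ptr 185.0059940370126
ptr 182.62758240992474
ptr depth 202 185.03130832450972 178.3860035988215 191.54456035508855
bar 184.6970645883979
```

>>> drive_tool([
  {"delta_pos":[0.0035,0.004,0],"yaw":0,"fingers":0.2},
  {"delta_pos":[0,0,0.04],"yaw":0,"fingers":0.2},
  {"delta_pos":[0,0,0.03],"yaw":0,"fingers":0.2},
  {"delta_pos":[0,0,0.015],"yaw":0,"fingers":0.2},
  {"delta_pos":[0,0,0],"yaw":0,"fingers":0.2},
  {"delta_pos":[0,0,0],"yaw":0,"fingers":-1},
  {"delta_pos":[0,0,0],"yaw":0,"fingers":-1},
  {"delta_pos":[0,0,0],"yaw":0,"fingers":-1},
], force=80)

```text
time_s: 12.35
tool_pos: [544.3, -86.5, 87.1]
tool_rot: [[0.88, -0.476, 0.002], [-0.476, -0.88, -0.002], [0.003, 0.001, -1.0]]
ft_force: [-2.5, -2.6, 6.2]
finger_gap: 13.5
grip_force: 78.1
```

>>> drive_tool([
  {"delta_pos":[0,0,0],"yaw":0,"fingers":-1},
  {"delta_pos":[0,0,0],"yaw":0,"fingers":-1},
])

```text
time_s: 12.6
tool_pos: [544.3, -86.5, 87.1]
tool_rot: [[0.88, -0.476, 0.002], [-0.476, -0.88, -0.002], [0.003, 0.001, -1.0]]
ft_force: [-3.4, -2.8, 7.1]
finger_gap: 13.4
grip_force: 78.2
```

Gripped. The pull is about 44.5 mm along tool +y.

>>> drive_tool([
  {"delta_pos":[0,0.005,0],"yaw":0,"fingers":-1},
  {"delta_pos":[0,0.008,0],"yaw":0,"fingers":-1},
  {"delta_pos":[0,0.01,0],"yaw":0,"fingers":-1},
  {"delta_pos":[0,0.01,0],"yaw":0,"fingers":-1},
  {"delta_pos":[0,0.008,0],"yaw":0,"fingers":-1},
  {"delta_pos":[0,0.0035,0],"yaw":0,"fingers":-1},
  {"delta_pos":[0,0,0],"yaw":0,"fingers":-1},
  {"delta_pos":[0,0,0],"yaw":0,"fingers":-1},
])

```text
time_s: 13.6
tool_pos: [524.6, -123.1, 87.1]
tool_rot: [[0.878, -0.478, 0.006], [-0.478, -0.878, 0.003], [0.004, -0.006, -1.0]]
ft_force: [3.3, 7.6, 5.3]
finger_gap: 13.6
grip_force: 78.3
```

Run:
```python
from h import *
p,W=snap("wrist","w6"); s=bot.sense(); print(s["time_s"],s["tool_pos"],s["finger_gap"],s["grip_force"],np.array(s["ft_force"]).round(1))
snap("scene","s6")
```

```text
13.65 [ 524.62385456 -123.04682655   87.15058422] 13.712528267906984 78.34273338317871 [2.8 8.4 4.5]
```

View pics/w6.png

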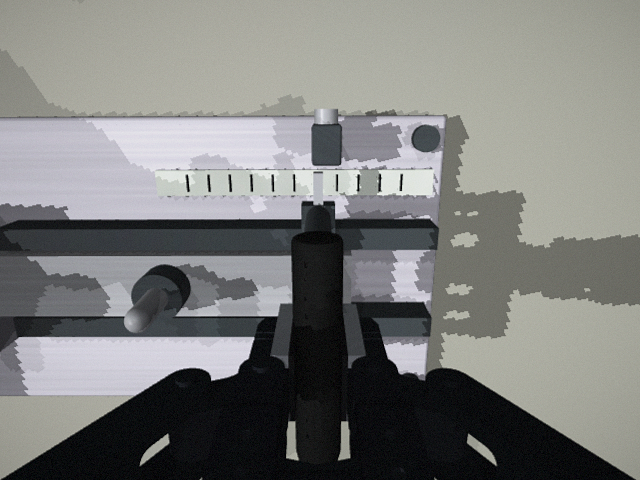

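The pointer is at (318,185) and the marker centre at (327,145), so the pointer is about 3.5 mm short. I'll nudge it.

>>> drive_tool([
  {"delta_pos":[0,0.002,0],"yaw":0,"fingers":-1},
  {"delta_pos":[0,0.0015,0],"yaw":0,"fingers":-1},
  {"delta_pos":[0,0,0],"yaw":0,"fingers":-1},
  {"delta_pos":[0,0,0],"yaw":0,"fingers":-1},
  {"delta_pos":[0,0,0],"yaw":0,"fingers":-1},
  {"delta_pos":[0,0,0],"yaw":0,"fingers":-1},
])

```text
time_s: 14.45
tool_pos: [523.1, -125.9, 87.1]
tool_rot: [[0.878, -0.478, 0.007], [-0.478, -0.878, 0.004], [0.004, -0.006, -1.0]]
ft_force: [4.1, 8.9, 4.4]
finger_gap: 13.4
grip_force: 78.3
```

Run:
```python
from h import *
p,W=snap("wrist","w7"); s=bot.sense(); R=np.array(s["tool_rot"]); print(s["time_s"],s["tool_pos"],s["finger_gap"],s["grip_force"],np.array(s["ft_force"]).round(1))
T=(W-s["tool_pos"])@R
g=cv2.cvtColor(p,cv2.COLOR_RGB2GRAY)
m=(W[...,2]>35)&(W[...,2]<44); m[:90]=0
q=T[100:168,290:370][m[100:168,290:370]]; print("mark y",len(q),q[:,1].min(),q[:,1].max())
q=T[174:196,300:345][m[174:196,300:345]]; print("ptr y",len(q),np.percentile(q[:,1],[2,50,98]) if len(q) else 0)
print(g[180,300:345].tolist()); print(g[150,295:355].tolist())
z=np.load("pics/s6.npz");w=z["W"];c=z["p"].max(-1)
k=(w[...,2]>12)&(w[...,2]<60)&(np.hypot(w[...,0]-478,w[...,1]+394)<60); print("link",k.sum(),cv2.minAreaRect(w[k][:,:2].astype(np.float32)) if k.sum()>3 else 0)
```

```text
14.5 [ 523.09842933 -125.91532631   87.1344493 ] 13.558478116126409 78.34431052207947 [4.  8.6 5.1]
mark y 1222 -6.5774442552676975 5.495682555201935
ptr y 219 [-2.60375647 -0.95497612  1.09800977]
[227, 230, 229, 227, 229, 230, 235, 168, 48, 43, 220, 230, 222, 191, 187, 190, 186, 186, 187, 187, 187, 183, 185, 210, 213, 213, 211, 216, 223, 107, 0, 145, 209, 213, 212, 209, 212, 213, 214, 210, 210, 213, 212, 206, 223]
[191, 194, 188, 192, 188, 189, 192, 196, 163, 95, 70, 74, 72, 74, 70, 70, 72, 71, 71, 74, 70, 72, 64, 71, 69, 70, 70, 72, 67, 70, 68, 69, 70, 71, 71, 65, 70, 47, 65, 114, 119, 122, 123, 121, 135, 137, 142, 143, 141, 139, 141, 142, 142, 141, 140, 142, 139, 143, 143, 141]
link 146 ((489.1999206542969, -398.5585021972656), (93.69058990478516, 54.590736389160156), 61.7958984375)
```

The pointer (-0.9 mm) and the marker centre (-0.5 mm) are aligned within 1 mm. The slide is held still and the link is in the tray, so I'm handing in.

```bash
python3 -c "
from plant import bot
print(bot.hand_in())"
```

```text
the job is handed in; nothing more can be done
None
```

I handed the job in with the link lying in the black tray and the slide held at the mark, its pointer measured within 1 mm of the marker's centre; the hand-in gave no verdict, and I didn't separately check that the sample, offcut, spare sensor and wrench hadn't moved.

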